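Measure the book in the bindery's measuring case

ROBOT

A 7-joint arm with a two-finger parallel gripper is mounted at the origin on the work surface. World frame = base frame: x ahead of the robot, y to its left, z up, the work surface at z = 0. Lengths are in m, angles in rad, forces in N, time in s.
With the tool pointing down it reaches from about 0.4 to 0.85 m from the base axis. Payload 10.4 kg.
Tool frame: the origin (TCP) lies midway between the tips of the shut fingers; the grasp point (between the pads) lies 19 mm behind it; z points along the fingers, y is the line along which they close (so a half turn about z gives the same grasp; the last joint's range is limited). The gripper opens to 85 mm and grips with 20 to 120 N. Pads are 22 mm wide; open, the fingers measure 114 mm over their backs; the gripper's body (76 mm by 85 mm) begins 54 mm behind the grasp point. The pads swing forward as they close: fully open they stand 13 mm farther back than shut.
Start: joints at [-1.331, 0.332, -0.065, 1.46, 0.022, 1.35, -0.088], TCP at [0.162, 0.604, 0.231] pointing down, gripper open.
Joint ranges: [-2.6, 2.6], [-0.5, 2.12], [-1.47, 1.34], [0.16, 2.42], [-1.27, 4.41], [0.06, 2.06], [-2.6, 2.6]. Speed limits (rad/s): [2.22, 2.22, 2.79, 2.79, 3.14, 3.14, 3.14].

INTERFACE

Orientations are given as a unit quaternion [x, y, z, w].
In Python, from workcell import get_obs, camera, camera_params, hand_in gives the robot as it stands.
- The arm moves only by the tool carry_out, never from a script. Its argument "commands" is a list that holds one entry, the list of rows, each a list of 6 numbers: the shift along the tool's x, y, z in units of 40 mm (1.0 is 40 mm), then the turn, a rotation vector about the tool's x, y, z in units of 6 degrees (1.0 is 6 degrees). In form: [[[x, y, z, ax, ay, az], ...]]. A call has 1 to 20 rows; each row shifts and turns the commanded pose from where the row before left it, along the tool's axes as they then stand; what a row does not reach is not made up. A row lasts 1/12 s, in which the tool goes at most 41.7 mm and 7.16 degrees, less where a joint would pass 70% of its speed; a pose out of reach is approached as far as the arm can. A call is refused whole if a number of a shift passes 1 or a number of a turn 1, either way. A call with a gripper value outside its range is refused whole. "hand" is the closure, from -1 (fully open) to 1 (shut), set as the call begins (left out, the last holds). The fingers move at their own pace and stop on an object; "force" is the grip in N (left out, the last holds). Time passes only in rows, so rows that do not move let the fingers close. It gives the time, the measured TCP pose, the force, the opening and the grip force at its end, in the units of the state.
- get_obs(): the state, without advancing time (a new reading comes with each control period).
- camera(name): name is "scene" or "top" or "wrist"; returns the picture (384x512x3 uint8, red, green, blue); there is no depth.
- camera_params(name): a dict with "mtx" (3x3 intrinsics, pixels), "R" (3x3) and "t" (3): a world point X has camera coordinates R X + t. Camera axes: x right, y down, z forward; pixel columns grow to the right and rows downward; lengths in m; the calibration is good to about 2 mm. The wrist camera is an equidistant fisheye: a pixel r from the principal point sees the ray r / f radians off the axis. A picture is of the moment at which its call begins: read the wrist's pose just before it. camera_params takes no time and is no camera call; for the wrist camera it gives the pose at the moment of the call.
- hand_in(): hands the job in; it is judged then, once.
The state is a dict: "clock": time; "joint_pos": joint angles; "joint_velocities": joint speeds; "tau": joint torques, N m; "position": TCP position; "ee_rot": TCP orientation; "ft_force": force on the tool from outside, world axes, zero at the start; "torque": the same for the moment, N m; "grip_width": opening from 0.0 (shut) to 1.0 (fully open); "grasp_force": force on a finger pad.
Only numpy, scipy, OpenCV 4.12 (cv2) and the standard library are available. Lean on these libraries where they do the work, as an engineer would, in place of code of your own. Each camera call takes 0.05 s, during which the arm holds its last target. There are 200 camera calls.

TASK

Measure the maroon book in the measuring case: lift its green lid and lay it right back so that it stays open resting on its stop, without slamming it, then slide the jaw with the orange top against it until the book is nipped squarely between it and the fixed jaw, pressing for a moment to feel it firmly held, without ramming or crushing it. Leave lid, jaw and book like that and do not disturb the other things on the bench.

Things in the scene. Friction and masses are not known exactly. Their poses are not given: they have to be found in the camera images.
- case: Measuring case, an open wooden box screwed to the bench: 180 mm (its x) by 360 mm (its y) by 75 mm high outside, walls and floor 12 mm thick. Origin at the centre of its underside; its x axis points from the front wall (with the lid's tab) to the hinge side, its y axis from the fixed jaw to the sliding jaw, z up. Two small steel ears stick out 25 mm at its y ends, 4 mm high.
- lid (a joint): Angle of the case's green lid (rad): 0 shut, grows as it opens, 1.85 resting on its stop (leaning back beyond upright). It is a plain 10 mm board of about 0.55 kg, 180 by 360 mm, hinged along the far top edge of the case; it falls shut below 1.57 and falls back gently onto its stop above.
- lid_tab (a point): Middle of the outer lower edge of the brass pull tab at the lid's front: the tab is 70 mm wide and 10 mm thick and sticks out 30 mm beyond the front wall, level with the lid, 75 mm above the bench when shut, with free space below it. It is 210 mm from the hinge. Moves with the lid, axes as the case's when shut.
- lid_hinge (a point): Middle of the hinge line, at the level of the lid's underside: 90 mm along +x of the case from its origin, 75.5 mm above the bench. The hinge line runs along the case's y.
- fixed_jaw: Fixed aluminium jaw inside the case at its -y end, 110 mm wide (x), 18 mm thick, 50 mm high. Origin at the middle of the foot of its face, on the case's floor (case coordinates 0, -150, 12 mm); its y axis points from the face towards the book.
- sliding_jaw: Aluminium plate 100 mm wide (x), 14 mm thick (y), with an orange grip 50 mm wide, 14 mm thick above it, its top 67 mm above the bench. Origin at the middle of the foot of its face towards the book, 12 mm above the bench; the plate extends 14 mm to +y from it. Behind the plate a carriage reaches 30 mm to +y, its top 24 mm high. Slides along the case's y with 3.5 N of friction and stays put.
- jaw_grip (a point): Centre of the top of the orange grip of the sliding jaw.
- book: Maroon bound book lying loose on the case's floor between the jaws: 105 mm (its x) by 150 mm (its y, the length to be measured) by 32 mm thick, about 0.36 kg. Origin at the centre of its underside; at the start it may lie a little askew, off the fixed jaw.
- glue_tub: White empty plastic tub, 90 mm across, 80 mm high, beside the case. Origin at the centre of its underside. Bystander.
- rinse_tub: Clear empty plastic tub, 84 mm across, 85 mm high. Origin at the centre of its underside. Bystander.
- thread_spool: Cream spool of thread, 52 mm across, 72 mm high, standing. Origin at the centre of its underside. Bystander.
- glue_brush: Flat glue brush lying on the bench, about 200 mm long, origin near its middle. Bystander.
- press_weight: Brass block weight, 60 by 90 by 45 mm. Origin at the centre of its underside. Bystander.
- closed_book: Blue book lying flat on the bench, 120 by 170 by 28 mm. Origin at the centre of its underside. Bystander.

How it is judged:
On the way, in this order (a step that is already met when the one before it is completed fails the run):
1. the lid lies back on its stop (beyond 1.78 rad) (value of joint lid above 1.78 rad), for 0.2 s.
2. the book is nipped: over 0.5 N between sliding jaw and book and between book and fixed jaw (contact force between sliding_jaw and book above 0.5 N and contact force between book and fixed_jaw above 0.5 N), for 0.05 s.
At the end, for the whole second after the job is handed in: The lid rests open on its stop (beyond 1.78 rad), the 150 mm book lies flat on the case's floor, square (within 0.035 rad) and within 35 mm of the jaws' middle, against the fixed jaw, with the jaw faces no more than 153 mm apart; all at rest (value of joint lid above 1.78 rad and y of sliding_jaw in the frame of fixed_jaw below 0.153 m and y of book in the frame of fixed_jaw below 0.078 m and angle between the y axis of book and the y axis of case, either way round below 0.035 rad and x of book in the frame of fixed_jaw between -0.035 and 0.035 m and z of book in the frame of fixed_jaw below 0.004 m and linear speed of book below 0.02 m/s and velocity of joint lid below 0.1 rad/s); the robot touches nothing.
It fails at once if the lid is slammed open (faster than 4 rad/s) (velocity of joint lid above 4 rad/s).
It fails at once if the book is rammed or crushed (over 80 N between sliding jaw and book) (contact force between sliding_jaw and book above 80 N).
It fails at once if a bystander is pushed more than 30 mm (distance of any of glue_tub, rinse_tub, thread_spool, glue_brush, press_weight, closed_book from where it was at the start of the episode above 0.03 m).
It also fails if it takes over 64 s, if anything falls off the work surface, if the arm or the gripper's body presses on something with over 40 N, if the wrist force passes 120 N, or if a joint passes its speed limit or range.

## Working session

There is one attempt and no reset: what is moved stays moved. The work goes in short steps, Python scripts to look and compute and a tool call to move; the robot and the scene stay as the last step left them, time stands still between calls to the robot, and variables do not carry over. Pictures are saved under pics/ and viewed, at most 10 in all, crops included, and the job is handed in when it is done.

Besides the shell and the picture viewer there is one more tool, called after "Request:" by a JSON object that holds its "api" and its "payload". carry_out: Moves the arm, as the interface text tells. Its arguments: {"type":"object","properties":{"commands":{"type":"array"},"hand":{"type":"number"},"force":{"type":"number"}},"required":["commands"]}

```bash
mkdir -p pics
cat > h.py <<'E'
import numpy as np, cv2
from workcell import get_obs, camera, camera_params, hand_in
def snap(n,f):
    im=camera(n); cv2.imwrite('pics/'+f,im[:,:,::-1]); return im
def px2w(n,u,v,z):
    p=camera_params(n); R=np.array(p['R']);t=np.array(p['t'])
    d=R.T@np.linalg.inv(p['mtx'])@[u,v,1]; c=-R.T@t
    return c+d*(z-c[2])/d[2]
def w2px(n,X):
    p=camera_params(n); x=np.array(p['mtx'])@(np.array(p['R'])@X+p['t']); return x[:2]/x[2]
E
python3 - <<'E'
from h import *
a=snap('top','top0.png');b=snap('scene','scene0.png')
cv2.imwrite('pics/both0.png',cv2.resize(np.vstack([a,b])[:,:,::-1],None,fx=.78,fy=.78))
o=get_obs();print(o)
for n in('top','scene'):
    p=camera_params(n);print(n,p['mtx'],-np.array(p['R']).T@p['t'],p['R'])
E
```

```text
{'clock': 0.1, 'joint_pos': array([-1.33058331,  0.33280906, -0.06468621,  1.46087685,  0.02162701,
        1.34992136, -0.08852869]), 'joint_velocities': array([-0.00064506, -0.00145055, -0.00145765, -0.00330846,  0.00013523,
        0.00244696,  0.00010068]), 'tau': array([ 1.92614978e-03, -6.26744914e+01,  4.94941045e-02, -3.92431712e+01,
        1.63609145e-02,  6.94077156e-03, -1.68453624e-05]), 'position': array([0.16230329, 0.6031944 , 0.23058592]), 'ee_rot': array([ 1.31036635e-01,  9.91377307e-01, -6.58019922e-04, -4.05049038e-05]), 'ft_force': array([-0.15846856,  0.04097702,  0.56223276]), 'torque': array([ 0.05922295,  0.00696177, -0.04357259]), 'grasp_force': 0.0, 'grip_width': 0.996280827377298}
top [[494.81599552   0.         251.80160619]
 [  0.         494.81599552 189.51786457]
 [  0.           0.           1.        ]] [ 0.24749962 -0.05476127  1.40291179] [[ 1.29897875e-02 -9.99915151e-01 -9.78053242e-04]
 [-9.75134907e-01 -1.24514457e-02 -2.21262006e-01]
 [ 2.21231054e-01  3.82788029e-03 -9.75213909e-01]]
scene [[397.72724529   0.         257.75441731]
 [  0.         397.72724529 189.98778494]
 [  0.           0.           1.        ]] [1.48451351 0.05428827 1.0879762 ] [[-0.09244383  0.99570386  0.00528803]
 [ 0.71871834  0.07040141 -0.69172797]
 [-0.68912849 -0.06014538 -0.7221388 ]]
```

View pics/top0.png

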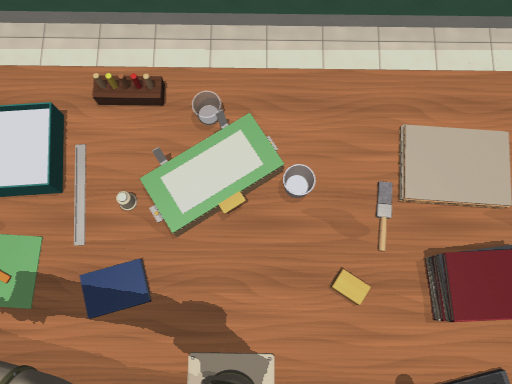

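View pics/scene0.png

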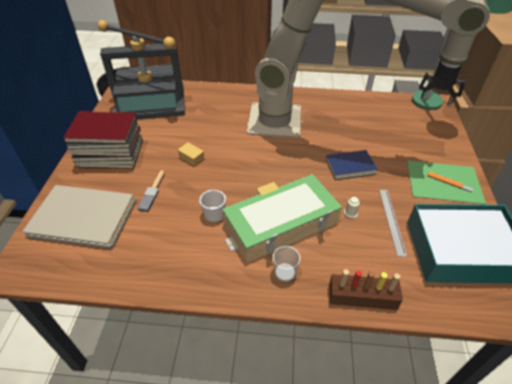

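The top view shows the green lid with corners at about (142,181), (251,116), (283,161) and (174,231). The tab is at (231,202) on the robot side, and the tubs are at (207,107) and (299,181). The scene view agrees. Next I fit the lid.

```bash
cat > fit.py <<'E'
from h import *
def fitlid():
    im=cv2.imread('pics/top0.png'); hsv=cv2.cvtColor(im,cv2.COLOR_BGR2HSV)
    m=cv2.inRange(hsv,(45,80,60),(75,255,255)); m[:,:100]=0;m[:90]=0;m[260:]=0
    c=max(cv2.findContours(m,0,1)[0],key=cv2.contourArea)[:,0]
    P=np.array([px2w('top',u+0.,v+0.,.0855)[:2] for u,v in c],np.float32)
    return cv2.minAreaRect(P),cv2.boxPoints(cv2.minAreaRect(P)),im
r,b,im=fitlid();print(r,b)
print('tab',px2w('top',231,202,.0855),'hinge ends',px2w('top',160,156,.0755),px2w('top',222,119,.0755))
for n,u,v,z in(('rinse',207,102,.085),('glue',299,175,.08),('spool',123,198,.07)):print(n,px2w('top',u,v,z))
E
python3 fit.py; python3 -c "
import cv2;im=cv2.imread('pics/top0.png')[80:250,90:330];cv2.imwrite('pics/crop0.png',cv2.resize(im,None,fx=3.3,fy=3.3,interpolation=2))"
```

```text
((0.5971814393997192, 0.0615391880273819), (0.17989769577980042, 0.3577499985694885), 33.126468658447266) [[ 0.42409912  0.16218494]
 [ 0.6196055  -0.13741864]
 [ 0.7702638  -0.03910656]
 [ 0.5747574   0.26049703]]
tab [0.51089539 0.00642345 0.0855    ] hinge ends [0.64138361 0.20819555 0.0755    ] [0.75310051 0.03783593 0.0755    ]
rinse [0.8001924  0.08120524 0.085     ]
glue [ 0.59034855 -0.1792731   0.08      ]
spool [0.5214136  0.30462278 0.07      ]
```

View pics/crop0.png

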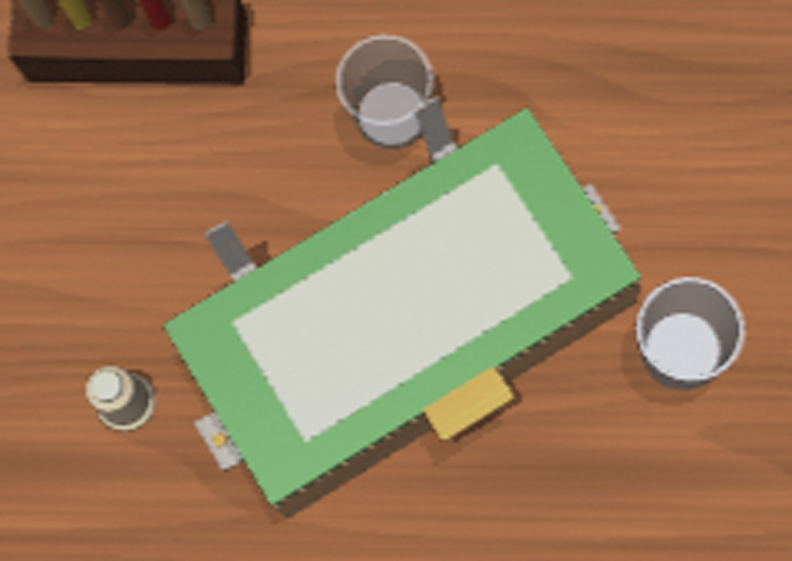

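The lid fits at 180 x 358 mm, against 180 x 360 given. That puts the case at (0.597, 0.0615) with yaw 33.1°, and the tab lands where it should. I will grip the tab across its 70 mm width with the tool vertical, so it can pivot between the pads. First I go above the tab, then turn.

Request:
{"api": "carry_out", "payload": {"commands": [[[-0.68,-0.68,0,0,0,0],[-0.68,-0.68,0,0,0,0],[-0.68,-0.68,0,0,0,0],[-0.68,-0.68,0,0,0,0],[-0.68,-0.68,0,0,0,0],[-0.68,-0.68,0,0,0,0],[-0.68,-0.68,0,0,0,0],[-0.68,-0.68,0,0,0,0],[-0.68,-0.68,0,0,0,0],[-0.68,-0.68,0,0,0,0],[-0.68,-0.68,0,0,0,0],[-0.68,-0.68,0,0,0,0],[-0.68,-0.68,0,0,0,0],[-0.68,-0.68,0,0,0,0],[-0.68,-0.68,0,0,0,0],[-0.68,-0.68,0,0,0,0],[-0.68,-0.68,0,0,0,0],[-0.68,-0.68,0,0,0,0]]], "hand": -1}}

```text
clock: 1.6
position: [0.5084, 0.0017, 0.2313]
ee_rot: [0.131, 0.991, 0.0, 0.0]
ft_force: [0.5, 1.2, 0.3]
grip_width: 1.002
grasp_force: 0.0
```

Request:
{"api": "carry_out", "payload": {"commands": [[[0,0,0,0,0,1],[0,0,0,0,0,1],[0,0,0,0,0,1],[0,0,0,0,0,1],[0,0,0,0,0,1],[0,0,0,0,0,1],[0,0,0,0,0,1],[0,0,0,0,0,1],[0,0,0,0,0,1],[0,0,0,0,0,1],[0,0,0,0,0,1],[0,0,0,0,0,1],[0,0,0,0,0,1],[0,0,0,0,0,1],[0,0,0,0,0,1],[0,0,0,0,0,1],[0,0,0,0,0,1],[0,0,0,0,0,1],[0,0,0,0,0,1],[0,0,0,0,0,1]]]}}

```text
clock: 3.27
position: [0.5077, 0.0036, 0.231]
ee_rot: [0.925, 0.38, -0.0, -0.0]
ft_force: [-0.4, 0.1, 0.2]
grip_width: 1.001
grasp_force: 0.0
```

```bash
cat >> h.py <<'E'
from scipy.spatial.transform import Rotation as Ro
C=np.array([.597,.0615,0]);YAW=np.radians(33.1)
RC=Ro.from_euler('z',YAW)
def case(X): return RC.inv().apply(np.array(X)-C)
def go(Xc,yaw_deg=0):
    """case-frame TCP target, tool down with tool y along case y turned by yaw; prints tool-axes units"""
    o=get_obs();R=Ro.from_quat(o['ee_rot']); W=RC.apply(Xc)+C
    base=RC*Ro.from_euler('z',yaw_deg,degrees=True)
    best=min([(base*Ro.from_quat(q)) for q in([1,0,0,0],[0,1,0,0])],key=lambda T:(R.inv()*T).magnitude())
    print('t',round(o['clock'],2),'case tcp',case(o['position']).round(4),'shift',(R.inv().apply(W-o['position'])/.04).round(2),
     'turn',(np.degrees((R.inv()*best).as_rotvec())/6).round(2),'F',RC.inv().apply(o['ft_force']).round(2),'w',round(o['grip_width'],3),'gf',round(o['grasp_force'],1),'q',o['joint_pos'].round(2))
E
python3 -c "
from h import *
go([-.111,0,.14])"
```

```text
t 3.27 case tcp [-1.064e-01  2.000e-04  2.310e-01] shift [-0.11 -0.02  2.28] turn [-0.    0.    1.92] F [-0.26  0.29  0.15] w 1.001 gf 0.0 q [-0.72  0.06  0.65  1.8  -0.04  1.3  -0.85]
```

Request:
{"api": "carry_out", "payload": {"commands": [[[0,0,0,0,0,0.96],[0,0,0,0,0,0.96],[-0.11,-0.02,0,0,0,0],[0,0,0.6,0,0,0],[0,0,0.6,0,0,0],[0,0,0.6,0,0,0],[0,0,0.5,0,0,0],[0,0,0,0,0,0]]]}}

```text
clock: 3.93
position: [0.5011, 0.0016, 0.1358]
ee_rot: [0.957, 0.289, -0.003, -0.0]
ft_force: [-0.4, 0.7, -0.4]
grip_width: 1.002
grasp_force: 0.0
```

```bash
python3 -c "
from h import *
go([-.111,0,.06])
a=snap('wrist','wr1.png');snap('scene','sc1.png')
s=cv2.imread('pics/sc1.png')[120:290,150:370]
cv2.imwrite('pics/v1.png',np.vstack([cv2.resize(a[:,:,::-1],(400,300)),cv2.resize(s,(400,300))]))"
```

```text
t 3.93 case tcp [-0.113   0.0022  0.1358] shift [0.06 0.06 1.89] turn [-0.02  0.05  0.09] F [ 0.    0.82 -0.4 ] w 1.002 gf 0.0 q [-0.7   0.15  0.66  1.93 -0.1   1.1  -0.98]
```

View pics/v1.png

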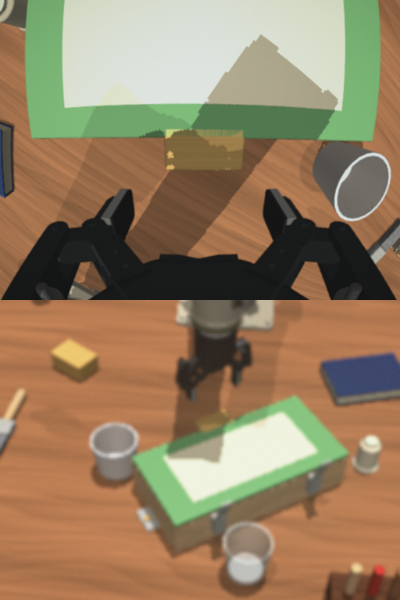

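The wrist view shows the tab (columns 165–243) centred between the fingers (133–265). The scene view confirms nothing is in the way, so I descend and grip.

Request:
{"api": "carry_out", "payload": {"commands": [[[0.06,0.05,0,0,0,0.09],[0,0,0.4,0,0,0],[0,0,0.4,0,0,0],[0,0,0.4,0,0,0],[0,0,0.35,0,0,0],[0,0,0.3,0,0,0],[0,0,0,0,0,0],[0,0,0,0,0,0]]]}}

```text
clock: 4.7
position: [0.5074, 0.0015, 0.0658]
ee_rot: [0.959, 0.283, 0.0, 0.0]
ft_force: [0.1, -1.0, -0.2]
grip_width: 0.998
grasp_force: 0.0
```

Request:
{"api": "carry_out", "payload": {"commands": [[[0,0,0,0,0,0],[0,0,0,0,0,0],[0,0,0,0,0,0],[0,0,0,0,0,0],[0,0,0,0,0,0],[0,0,0,0,0,0],[0,0,0,0,0,0]]], "hand": 1, "force": 30}}

```text
clock: 5.28
position: [0.5085, 0.0008, 0.067]
ee_rot: [0.959, 0.283, 0.002, 0.001]
ft_force: [0.7, -3.8, 5.5]
grip_width: 0.811
grasp_force: 33.2
```

```bash
python3 -c "
from h import *
go([-.111,0,.06])"
```

```text
t 5.28 case tcp [-0.1073 -0.0025  0.067 ] shift [-0.09 -0.06  0.17] turn [ 0.02 -0.03 -0.04] F [-1.45 -3.59  5.53] w 0.811 gf 33.2 q [-0.66  0.27  0.64  1.98 -0.2   0.95 -0.92]
```

Request:
{"api": "carry_out", "payload": {"commands": [[[0,0,0,0,0,0],[0,0,0,0,0,0],[0,0,0,0,0,0],[-0.1,-0.05,0.1,0,0,0],[0,0,0.1,0,0,0],[0,0,0,0,0,0],[0,0,0,0,0,0]]], "hand": -1}}

```text
clock: 5.87
position: [0.5021, 0.001, 0.0569]
ee_rot: [0.959, 0.283, -0.0, -0.0]
ft_force: [-0.5, -0.8, 0.8]
grip_width: 1.0
grasp_force: 0.0
```

Request:
{"api": "carry_out", "payload": {"commands": [[[0,0,0,0,0,0],[0,0,0,0,0,0],[0,0,0,0,0,0],[0,0,0,0,0,0],[0,0,0,0,0,0],[0,0,0,0,0,0],[0,0,0,0,0,0]]], "hand": 1, "force": 30}}

```text
clock: 6.45
position: [0.5047, -0.0016, 0.0587]
ee_rot: [0.959, 0.282, 0.002, 0.002]
ft_force: [3.0, -9.7, 7.4]
grip_width: 0.81
grasp_force: 32.8
```

```bash
python3 -c "
from h import *
go([-.111,0,.06])
p0=case(get_obs()['position'])
# arc plan: grip point assumed on tab; TCP offset constant with vertical tool
r=.201; 
prev=np.zeros(2)
for k in range(0,20):
    th=1.85*k/19
    v=np.array([.201*(1-np.cos(th))-.005*np.sin(th), .201*np.sin(th)+.005*(np.cos(th)-1)])/.04
    print(k,round(th,2),(v-prev).round(2));prev=v
"
```

```text
t 6.45 case tcp [-0.1118 -0.0025  0.0587] shift [ 0.02 -0.06 -0.03] turn [ 0.04 -0.02 -0.05] F [-2.83 -9.79  7.42] w 0.81 gf 32.8 q [-0.66  0.28  0.64  2.   -0.2   0.93 -0.91]
0 0.0 [0. 0.]
1 0.1 [0.01 0.49]
2 0.19 [0.06 0.48]
3 0.29 [0.11 0.47]
4 0.39 [0.15 0.46]
5 0.49 [0.2  0.44]
6 0.58 [0.24 0.41]
7 0.68 [0.28 0.39]
8 0.78 [0.32 0.36]
9 0.88 [0.35 0.32]
10 0.97 [0.38 0.28]
11 1.07 [0.41 0.24]
12 1.17 [0.43 0.2 ]
13 1.27 [0.45 0.16]
14 1.36 [0.47 0.11]
15 1.46 [0.48 0.07]
16 1.56 [0.49 0.02]
17 1.66 [ 0.49 -0.03]
18 1.75 [ 0.49 -0.08]
19 1.85 [ 0.48 -0.12]
```

Request:
{"api": "carry_out", "payload": {"commands": [[[0.01,0,-0.25,0,0,0],[0.01,0,-0.25,0,0,0],[0.03,0,-0.24,0,0,0],[0.03,0,-0.24,0,0,0],[0.06,0,-0.23,0,0,0],[0.06,0,-0.23,0,0,0],[0.08,0,-0.23,0,0,0],[0.08,0,-0.23,0,0,0],[0.1,0,-0.22,0,0,0],[0.1,0,-0.22,0,0,0],[0.12,0,-0.2,0,0,0],[0.12,0,-0.2,0,0,0]]]}}

```text
clock: 7.45
position: [0.5315, 0.0159, 0.1677]
ee_rot: [0.959, 0.282, 0.002, 0.002]
ft_force: [13.4, -8.3, -10.4]
grip_width: 0.811
grasp_force: 36.6
```

```bash
python3 -c "
from h import *
go([-.111+.034,0,.059+.108])"
```

```text
t 7.45 case tcp [-0.0798 -0.0024  0.1677] shift [ 0.07 -0.06  0.02] turn [ 0.05 -0.02 -0.06] F [  6.65 -14.25 -10.36] w 0.811 gf 36.6 q [-0.71  0.19  0.66  1.83 -0.12  1.17 -1.01]
```

Request:
{"api": "carry_out", "payload": {"commands": [[[0.14,0.03,-0.19,0,0,0],[0.14,0.03,-0.19,0,0,0],[0.16,0,-0.18,0,0,0],[0.16,0,-0.18,0,0,0],[0.18,0,-0.16,0,0,0],[0.18,0,-0.16,0,0,0],[0.19,0,-0.14,0,0,0],[0.19,0,-0.14,0,0,0],[0.2,0,-0.12,0,0,0],[0.2,0,-0.12,0,0,0],[0.22,0,-0.1,0,0,0],[0.22,0,-0.1,0,0,0],[0.23,0,-0.08,0,0,0],[0.23,0,-0.08,0,0,0]]]}}

```text
clock: 8.62
position: [0.6196, 0.0734, 0.246]
ee_rot: [0.959, 0.283, -0.0, 0.0]
ft_force: [-2.2, -3.2, 4.3]
grip_width: 0.81
grasp_force: 40.1
```

```bash
python3 -c "
from h import *
th=1.27
go([-.112+.201*(1-np.cos(th))-.005*np.sin(th),0,.059+.201*np.sin(th)+.005*(np.cos(th)-1)])"
```

```text
t 8.62 case tcp [ 0.0254 -0.0024  0.246 ] shift [-0.02 -0.06 -0.04] turn [-0.    0.   -0.04] F [-3.62 -1.48  4.31] w 0.81 gf 40.1 q [-0.68  0.36  0.64  1.47 -0.22  1.38 -1.03]
```

Following well, with the lid at about 1.27 rad. I continue past upright.

Request:
{"api": "carry_out", "payload": {"commands": [[[0.23,0,-0.06,0,0,0],[0.23,0,-0.06,0,0,0],[0.24,0,-0.04,0,0,0],[0.24,0,-0.04,0,0,0],[0.24,0,-0.01,0,0,0],[0.24,0,-0.01,0,0,0],[0.24,0,0.02,0,0,0],[0.24,0,0.02,0,0,0],[0.22,0,0.04,0,0,0],[0.22,0,0.04,0,0,0],[0.12,0,0.03,0,0,0],[0,0,0,0,0,0],[0,0,0,0,0,0]]]}}

```text
clock: 9.7
position: [0.7042, 0.1286, 0.2519]
ee_rot: [0.959, 0.284, 0.004, -0.0]
ft_force: [1.3, -0.3, 19.9]
grip_width: 0.809
grasp_force: 43.9
```

```bash
python3 -c "
from h import *
th=1.75
go([-.112+.201*(1-np.cos(th))-.005*np.sin(th),0,.059+.201*np.sin(th)+.005*(np.cos(th)-1)])
im=snap('scene','sc2.png')[60:300,130:400];cv2.imwrite('pics/v2.png',cv2.resize(im[:,:,::-1],None,fx=2,fy=2))"
```

```text
t 9.7 case tcp [ 0.1265 -0.0024  0.2519] shift [-0.16 -0.06  0.02] turn [ 0.02 -0.07 -0.02] F [ 0.9  -0.94 19.86] w 0.809 gf 43.9 q [-0.61  0.58  0.61  1.18 -0.32  1.47 -1.05]
```

View pics/v2.png

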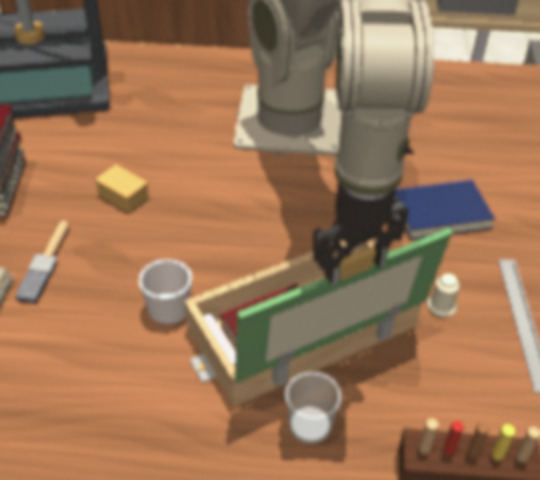

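The scene view shows the lid standing past upright, gripped at the tab, with the book and fixed jaw (white) visible inside. I release it and withdraw upward.

Request:
{"api": "carry_out", "payload": {"commands": [[[0,0,0,0,0,0],[0,0,0,0,0,0],[0,0,0,0,0,0],[0,0,0,0,0,0],[0,0,-0.4,0,0,0],[0,0,-0.6,0,0,0],[0,0,-0.8,0,0,0],[-0.6,0,0,0,0,0],[-0.8,0,0,0,0,0],[-0.8,0,0,0,0,0],[-0.8,0,0,0,0,0],[-0.8,0,0,0,0,0],[-0.8,0,0,0,0,0],[-0.8,0,0,0,0,0],[-0.8,0,0,0,0,0],[0,0,0,0,0,0],[0,0,0,0,0,0]]], "hand": -1}}

```text
clock: 11.17
position: [0.4929, -0.0083, 0.3199]
ee_rot: [0.959, 0.283, 0.001, -0.001]
ft_force: [-0.3, 0.5, -0.1]
grip_width: 0.996
grasp_force: 0.0
```

```bash
python3 -c "
from h import *
go([0,0,.3])
a=snap('top','top3.png')[80:270,90:330];b=snap('scene','sc3.png')[120:300,180:400]
cv2.imwrite('pics/v3.png',np.vstack([cv2.resize(a[:,:,::-1],(480,380),interpolation=2),cv2.resize(b[:,:,::-1],(269,220))[:, :] if 0 else cv2.resize(b[:,:,::-1],(480,220))]))"
```

```text
t 11.17 case tcp [-0.1253 -0.0016  0.3199] shift [ 3.13 -0.05  0.51] turn [-0.02 -0.02 -0.05] F [ 0.03  0.64 -0.12] w 0.996 gf 0.0 q [-0.75 -0.03  0.67  1.68  0.02  1.48 -1.08]
```

View pics/v3.png

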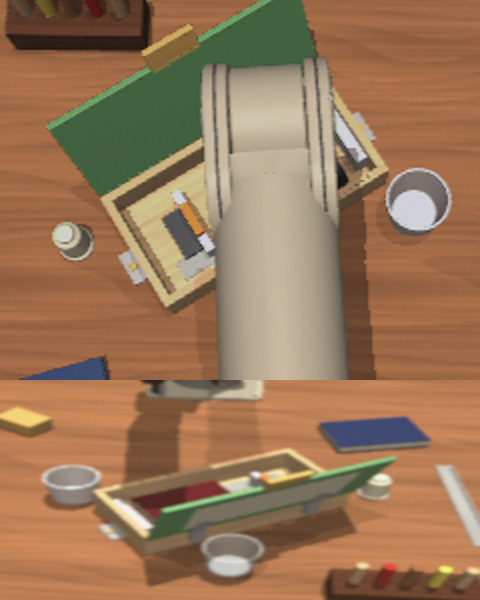

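The lid rests open. The jaw is visible near the left end of the case and the arm hides the book. I measure the orange grip and look with the wrist camera.

```bash
python3 -c "
from h import *
im=cv2.imread('pics/top3.png');h=cv2.cvtColor(im,cv2.COLOR_BGR2HSV)
m=cv2.inRange(h,(8,170,120),(20,255,255));m[:,:150]=0;m[:,260:]=0;m[:150]=0;m[240:]=0
ys,xs=np.nonzero(m);print(len(xs),xs.mean(),ys.mean())
P=np.array([case(px2w('top',u,v,.067)) for u,v in zip(xs,ys)]);print(P.mean(0),P.min(0),P.max(0))
a=snap('wrist','wr3.png');cv2.imwrite('pics/wr3b.png',a[:,:,::-1])
p=camera_params('wrist');np.savez('wr3.npz',**{k:np.array(p[k]) for k in('mtx','R','t')});print(p)"
```

```text
69 185.63768115942028 189.33333333333334
[-0.00098098  0.08682359  0.067     ] [-0.0246444   0.08113961  0.067     ] [0.02238604 0.09272559 0.067     ]
{'mtx': array([[297.31863964,   0.        , 253.95649022],
       [  0.        , 297.31863964, 191.74087194],
       [  0.        ,   0.        ,   1.        ]]), 'R': array([[ 5.42506271e-01, -8.40051448e-01, -7.15230928e-04],
       [-8.03156634e-01, -5.18928732e-01,  2.92664298e-01],
       [-2.46224221e-01, -1.58197774e-01, -9.56214985e-01]]), 't': array([-0.27333104,  0.33000837,  0.58269198])}
```

View pics/wr3.png

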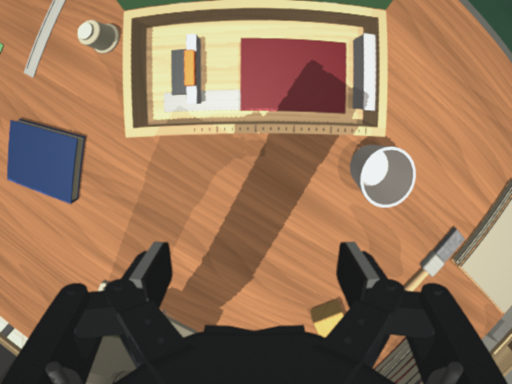

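The book's top corners are at about (241,38), (346,43), (347,112) and (241,107), and the jaw is on the left with its orange grip at (188,68). I convert these next.

```bash
python3 -c "
from h import *
p=np.load('wr3.npz');K=p['mtx'];R=p['R'];t=p['t']
def f(u,v,z):
    x=(u-K[0,2])/K[0,0];y=(v-K[1,2])/K[1,1]
    U=cv2.fisheye.undistortPoints(np.array([[[u,v]]],float),K,np.zeros(4))[0,0]
    d=R.T@[*U,1];c=-R.T@t;return case(c+d*(z-c[2])/d[2])
Q=np.array([f(*q,.044) for q in((241,38),(346,43),(347,112),(241,107))]);print(Q.round(4))
print(np.linalg.norm(Q-np.roll(Q,-1,0),axis=1),Q.mean(0))
for a,b in((0,1),(3,2)):
  d=Q[a]-Q[b];print('askew',np.arctan2(-d[0],d[1]))
print('grip',f(188,68,.067))
go([0,.125,.3])"
```

```text
[[ 0.0446  0.0164  0.044 ]
 [ 0.0433 -0.1316  0.044 ]
 [-0.0576 -0.1339  0.044 ]
 [-0.0536  0.017   0.044 ]]
[0.14801435 0.10095728 0.15089729 0.09821001] [-0.00583986 -0.05799223  0.044     ]
askew -0.008537224148750903
askew -0.026421385648273614
grip [0.00138245 0.08558927 0.067     ]
t 11.32 case tcp [-0.1234 -0.0009  0.3192] shift [ 3.08 -3.16  0.48] turn [-0.    0.   -0.03] F [0.35 0.31 0.37] w 0.998 gf 0.0 q [-0.75 -0.03  0.67  1.68  0.02  1.48 -1.08]
```

Request:
{"api": "carry_out", "payload": {"commands": [[[0,-0.65,0,0,0,0],[0,-0.65,0,0,0,0],[0,-0.65,0,0,0,0],[0,-0.65,0,0,0,0],[0,-0.64,0,0,0,0],[0.7,0,0,0,0,0],[0.7,0,0,0,0,0],[0.7,0,0,0,0,0],[0.68,0,0,0,0,0],[0,0,0.7,0,0,0],[0,0,0.7,0,0,0],[0,0,0.7,0,0,0],[0,0,0.7,0,0,0],[0,0,0.6,0,0,0],[0,0,0.6,0,0,0],[0,0,0,0,0,0],[0,0,0,0,0,0],[0,0,0,0,0,0]]], "hand": 1}}

```text
clock: 12.82
position: [0.5176, 0.1621, 0.1603]
ee_rot: [0.959, 0.283, 0.0, 0.0]
ft_force: [0.1, 1.0, 1.0]
grip_width: -0.003
grasp_force: 0.0
```

```bash
python3 -c "
from h import *
go([-.012,.128,.04])"
```

```text
t 12.82 case tcp [-0.0116  0.1277  0.1603] shift [-0.01 -0.01  3.01] turn [ 0.   -0.01 -0.03] F [0.66 0.78 0.98] w -0.003 gf 0.0 q [-0.85  0.21  0.52  1.8  -0.11  1.16 -1.29]
```

Request:
{"api": "carry_out", "payload": {"commands": [[[0,0,0.5,0,0,0],[0,0,0.5,0,0,0],[0,0,0.5,0,0,0],[0,0,0.5,0,0,0],[0,0,0.4,0,0,0],[0,0,0.3,0,0,0],[0,0,0.3,0,0,0],[0,0,0,0,0,0],[0,0,0,0,0,0]]]}}

```text
clock: 13.57
position: [0.5171, 0.1618, 0.0397]
ee_rot: [0.959, 0.283, 0.0, -0.0]
ft_force: [0.4, -0.2, 0.0]
grip_width: -0.004
grasp_force: 0.0
```

Request:
{"api": "carry_out", "payload": {"commands": [[[0,0.1,0,0,0,0],[0,0.1,0,0,0,0],[0,0.1,0,0,0,0],[0,0.1,0,0,0,0],[0,0.1,0,0,0,0],[0,0.1,0,0,0,0],[0,0.1,0,0,0,0],[0,0.1,0,0,0,0],[0,0.1,0,0,0,0],[0,0.1,0,0,0,0]]]}}

```text
clock: 14.4
position: [0.5387, 0.1281, 0.0394]
ee_rot: [0.959, 0.283, 0.0, -0.0]
ft_force: [-2.3, 3.5, 2.7]
grip_width: 0.003
grasp_force: 1.8
```

```bash
python3 -c "
from h import *
go([-.012,.05,.04])"
```

```text
t 14.4 case tcp [-0.0124  0.0876  0.0394] shift [ 0.01  0.94 -0.01] turn [-0.   -0.   -0.03] F [-0.07  4.16  2.66] w 0.003 gf 1.8 q [-0.73  0.4   0.49  1.87 -0.23  0.93 -1.13]
```

Request:
{"api": "carry_out", "payload": {"commands": [[[0,0.1,0,0,0,0],[0,0.1,0,0,0,0],[0,0.1,0,0,0,0],[0,0.1,0,0,0,0],[0,0.1,0,0,0,0],[0,0.1,0,0,0,0],[0,0.1,0,0,0,0],[0,0.1,0,0,0,0],[0,0.06,0,0,0,0],[0,0.05,0,0,0,0],[0,0.05,0,0,0,0],[0,0.05,0,0,0,0],[0,0.05,0,0,0,0]]]}}

```text
clock: 15.48
position: [0.5615, 0.0926, 0.0393]
ee_rot: [0.959, 0.283, -0.0, -0.0]
ft_force: [-1.5, 6.6, 1.7]
grip_width: -0.003
grasp_force: 2.9
```

Request:
{"api": "carry_out", "payload": {"commands": [[[0,0.04,0,0,0,0],[0,0.04,0,0,0,0],[0,0.04,0,0,0,0],[0,0.04,0,0,0,0],[0,0.04,0,0,0,0]]]}}

```text
clock: 15.9
position: [0.5654, 0.0866, 0.0393]
ee_rot: [0.959, 0.283, -0.0, -0.001]
ft_force: [-2.6, 8.0, 3.5]
grip_width: -0.002
grasp_force: 3.4
```

```bash
python3 -c "
from h import *
go([-.012,.027,.04])"
```

```text
t 15.9 case tcp [-0.0127  0.0383  0.0393] shift [ 0.02  0.28 -0.02] turn [-0.01  0.   -0.03] F [2.18 8.07 3.52] w -0.002 gf 3.4 q [-0.65  0.44  0.5   1.82 -0.26  0.95 -1.03]
```

Pushing the book now (about 7–8 N). I continue in small steps.

Request:
{"api": "carry_out", "payload": {"commands": [[[0,0.04,0,0,0,0],[0,0.04,0,0,0,0],[0,0.03,0,0,0,0],[0,0.03,0,0,0,0],[0,0,0,0,0,0]]]}}

```text
clock: 16.32
position: [0.5687, 0.0816, 0.0393]
ee_rot: [0.959, 0.283, -0.0, -0.0]
ft_force: [-1.5, 6.7, 2.8]
grip_width: 0.001
grasp_force: 2.7
```

Request:
{"api": "carry_out", "payload": {"commands": [[[0,0.03,0,0,0,0],[0,0.03,0,0,0,0],[0,0.02,0,0,0,0],[0,0,0,0,0,0]]]}}

```text
clock: 16.65
position: [0.5704, 0.079, 0.0393]
ee_rot: [0.959, 0.283, -0.0, -0.0]
ft_force: [-1.0, 5.4, 2.4]
grip_width: 0.005
grasp_force: 2.8
```

```bash
python3 -c "
from h import *
go([-.012,.027,.04])"
```

```text
t 16.65 case tcp [-0.0127  0.0292  0.0393] shift [ 0.02  0.06 -0.02] turn [-0.01  0.   -0.03] F [2.13 5.09 2.37] w 0.005 gf 2.8 q [-0.63  0.44  0.5   1.81 -0.26  0.95 -1.01]
```

Request:
{"api": "carry_out", "payload": {"commands": [[[0,0.03,0,0,0,0],[0,0.03,0,0,0,0],[0,0.03,0,0,0,0],[0,0,0,0,0,0]]]}}

```text
clock: 16.98
position: [0.5723, 0.076, 0.0393]
ee_rot: [0.959, 0.283, -0.0, -0.0]
ft_force: [-1.0, 6.6, 2.6]
grip_width: -0.001
grasp_force: 2.8
```

Request:
{"api": "carry_out", "payload": {"commands": [[[0,0.03,0,0,0,0],[0,0.03,0,0,0,0],[0,0,0,0,0,0]]]}}

```text
clock: 17.23
position: [0.5726, 0.0757, 0.0393]
ee_rot: [0.959, 0.284, -0.001, -0.002]
ft_force: [-6.5, 10.1, 7.3]
grip_width: -0.004
grasp_force: 6.6
```

```bash
python3 -c "
from h import *
go([-.012,.025,.04])"
```

```text
t 17.23 case tcp [-0.0127  0.0252  0.0393] shift [ 0.02  0.01 -0.02] turn [-0.04  0.01 -0.02] F [ 0.06 12.06  7.35] w -0.004 gf 6.6 q [-0.62  0.45  0.5   1.81 -0.26  0.95 -1.  ]
```

The force is rising without motion, so the book is nipped. I press gently a bit more.

Request:
{"api": "carry_out", "payload": {"commands": [[[0,0.03,0,0,0,0],[0,0.03,0,0,0,0],[0,0,0,0,0,0]]]}}

```text
clock: 17.48
position: [0.5726, 0.0756, 0.0392]
ee_rot: [0.959, 0.285, -0.002, -0.003]
ft_force: [-15.3, 15.6, 15.6]
grip_width: 0.002
grasp_force: 10.8
```

Request:
{"api": "carry_out", "payload": {"commands": [[[0,0.03,0,0,0,0],[0,0.02,0,0,0,0],[0,0,0,0,0,0],[0,0,0,0,0,0],[0,0,0,0,0,0]]]}}

```text
clock: 17.9
position: [0.5726, 0.0755, 0.0392]
ee_rot: [0.958, 0.285, -0.003, -0.004]
ft_force: [-20.4, 20.9, 18.9]
grip_width: 0.002
grasp_force: 14.1
```

```bash
python3 -c "
from h import *
go([-.012,.025,.04])"
```

```text
t 17.9 case tcp [-0.0128  0.0251  0.0392] shift [ 0.02  0.   -0.02] turn [-0.09  0.03  0.01] F [-5.61 28.66 18.89] w 0.002 gf 14.1 q [-0.61  0.45  0.5   1.8  -0.27  0.96 -0.99]
```

Firm at about 29 N. I back off, rise and check.

Request:
{"api": "carry_out", "payload": {"commands": [[[0,-0.06,0,0,0,0],[0,-0.06,0,0,0,0],[0,-0.1,0,0,0,0],[0,-0.2,0,0,0,0],[0,-0.2,0,0,0,0],[0,0,-0.4,0,0,0],[0,0,-0.7,0,0,0],[0,0,-0.7,0,0,0],[0,0,-0.7,0,0,0],[0,0,-0.7,0,0,0],[0,0,-0.7,0,0,0],[0,0,-0.7,0,0,0],[-0.8,0,0,0,0,0],[-0.8,0,0,0,0,0],[-0.8,0,0,0,0,0],[-0.6,0,0,0,0,0],[0,0,0,0,0,0],[0,0,0,0,0,0]]]}}

```text
clock: 19.4
position: [0.4613, 0.0249, 0.2234]
ee_rot: [0.959, 0.283, 0.0, -0.001]
ft_force: [0.8, 0.3, -1.0]
grip_width: -0.003
grasp_force: 0.0
```

```bash
python3 -c "
from h import *
go([0,0,.3])
a=snap('wrist','wr4.png')
p=camera_params('wrist');np.savez('wr4.npz',**{k:np.array(p[k]) for k in('mtx','R','t')})
b=snap('scene','sc4.png')[110:300,150:400]
cv2.imwrite('pics/v4.png',np.vstack([cv2.resize(a[:200,:,::-1],(768,300)),cv2.resize(b[:,:,::-1],(395,300))[:,:395] if 0 else cv2.copyMakeBorder(cv2.resize(b[:,:,::-1],(395,300)),0,0,0,373,0)]))"
```

```text
t 19.4 case tcp [-0.1337  0.0434  0.2234] shift [ 3.35  1.07 -1.91] turn [-0.01 -0.01 -0.05] F [ 0.82 -0.16 -0.97] w -0.003 gf 0.0 q [-0.74 -0.06  0.57  1.91  0.03  1.28 -1.17]
```

View pics/v4.png

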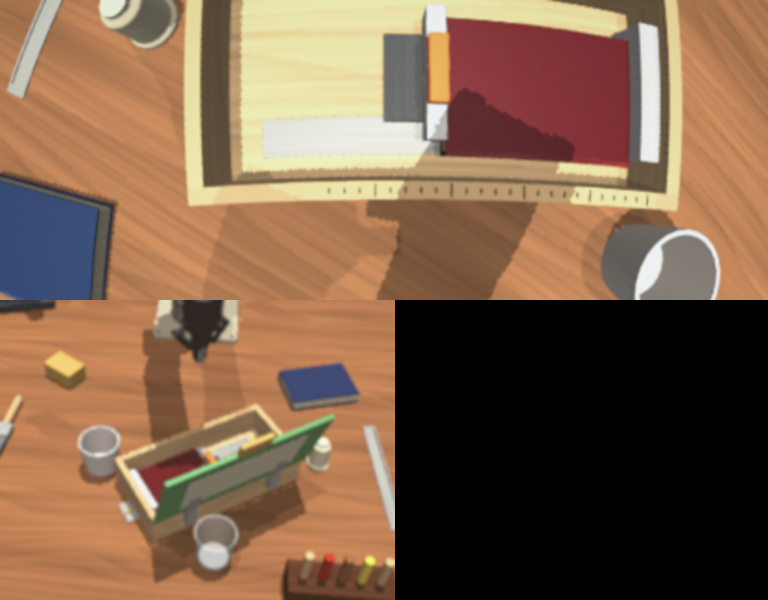

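The book sits flush between the jaws, with its edges along both faces, the lid open and the bystanders in place. A quick numeric check of the grip follows before handing in.

```bash
python3 -c "
from h import *
p=np.load('wr4.npz');K=p['mtx'];R=p['R'];t=p['t']
def f(u,v,z):
    U=cv2.fisheye.undistortPoints(np.array([[[u,v]]],float),K,np.zeros(4))[0,0]
    d=R.T@[*U,1];c=-R.T@t;return case(c+d*(z-c[2])/d[2])
im=cv2.imread('pics/wr4.png');h=cv2.cvtColor(im,cv2.COLOR_BGR2HSV)
m=cv2.inRange(h,(10,130,170),(20,255,255));m[:,:270]=0;m[:,310:]=0;m[80:]=0
ys,xs=np.nonzero(m);G=np.array([f(u,v,.067) for u,v in zip(xs,ys)]);print('grip',len(G),np.median(G,0))
m=cv2.inRange(h,(168,90,40),(180,255,255))|cv2.inRange(h,(0,90,40),(4,255,255));m[115:]=0;m[:,:295]=0;m[:,430:]=0
ys,xs=np.nonzero(m);B=np.array([f(u,v,.044)[:2] for u,v in zip(xs,ys)],np.float32);print(cv2.minAreaRect(B))
print('fixed jaw face top',f(425,30,.062),f(427,100,.062))
go([0,0,.3])"
```

```text
grip 638 [0.0022023  0.00542383 0.067     ]
((-0.005337711423635483, -0.07580816000699997), (0.15077391266822815, 0.1037435531616211), 89.86214447021484)
fixed jaw face top [ 0.03827393 -0.14898756  0.062     ] [-0.04360186 -0.15130068  0.062     ]
t 19.5 case tcp [-0.1323  0.0437  0.2233] shift [ 3.31  1.08 -1.92] turn [ 0.   -0.   -0.03] F [ 0.59  0.68 -0.24] w 0.004 gf 0.0 q [-0.74 -0.06  0.57  1.91  0.03  1.28 -1.17]
```

```bash
python3 -c "
from h import *
print(hand_in())"
```

```text
the job is handed in; nothing more can be done
None
```

The job is handed in, with no verdict returned: lid open on its stop, book nipped square (0.14° off by camera) at about 29 N between the jaws, arm clear and the other things left in place.

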